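# Let off the turntable's ratchet hand brake

### The arm

A 6-joint arm with a two-finger parallel gripper is mounted at the origin on the work surface. World frame = base frame: x ahead of the robot, y to its left, z up, the work surface at z = 0. Lengths are in mm, angles in rad, forces in N, time in s.
With the tool pointing down it reaches from about 275 to 825 mm from the base axis. Payload 5.2 kg.
Tool frame: the origin (TCP) lies at the very end of the fingers, on their centre line; the grasp point (between the pads) lies 19 mm behind it; z points along the fingers, y is the line along which they close (so a half turn about z gives the same grasp; the last joint's range is limited). The gripper opens to 93 mm and grips with 3 to 60 N. Pads are 15 mm wide; open, the fingers measure 128 mm over their backs; the gripper's body (75 mm by 188 mm) begins 65 mm behind the grasp point.
Start: joints at [0.935, 0.259, 1.535, -0, 1.348, -0.203], TCP at [230.657, 499.302, 218.653] pointing down, gripper open.
Joint ranges: [-3.14, 3.14], [-0.91, 2.08], [0.19, 2.58], [-1.22, 4.36], [0.22, 2.71], [-3.12, 3.12]. Speed limits (rad/s): [2.57, 2.57, 3.14, 3.14, 3.14, 3.14].

### API

Orientations are given as [roll, pitch, yaw] about the fixed x, y, z axes, in that order (R = Rz(yaw) Ry(pitch) Rx(roll)).
In Python, from bench import robot gives the robot as it stands. The module is installed in compiled form; this text tells all that it offers. Calls block until the motion is done:
- robot.move_ptp(position, orientation): joint-space move of the TCP to a pose.
- robot.move_linear(position, ori=None, speed=150, f_stop=None): straight line of the TCP; ori=None keeps the orientation; speed is the mean speed in mm/s. With f_stop (N) it stops when the force on the tool has changed by that much, and returns True; else False.
- robot.move_j(angles): joint-space move.
- robot.move_gripper(opening): opening from 0.0 (shut) to 1.0 (fully open); the grip force is fixed at half the most; returns when the fingers have stopped.
- robot.sleep(seconds).
- robot.inverse_kinematics(position, orientation): joint angles nearest the present ones, or None.
- robot.get_image(name): name is "scene" or "top"; returns a dict with "img" (400x640x3 uint8, blue, green, red), "fovy" (degrees; the focal length in pixels is half the picture's height over the tangent of half this angle, whatever the lens; pixels are square), "cx", "cy" (the principal point, pixels), "eye" and "orientation" of the camera in the world. Camera axes: x right, y down, z forward; pixel columns grow to the right and rows downward; lengths in mm; the calibration is good to about 2 mm. A picture is of the moment at which its call begins. There is no depth.
A pose or a line that the arm cannot do raises robot.MotionError and nothing moves.
- robot.hand_in(): hands the job in; it is judged then, once.
Readings, each from a call of its own:
- robot.current_t(): time.
- robot.current_qpos(): joint angles.
- robot.current_joint_vel(): joint speeds.
- robot.current_joint_efforts(): joint torques, N m.
- robot.current_tcp_pos(): TCP position.
- robot.current_eef_rot(): TCP orientation.
- robot.current_contact_force(): force on the tool from outside, world axes, zero at the start.
- robot.current_ft_torque(): the same for the moment, N m.
- robot.current_gripper_width(): opening from 0.0 (shut) to 1.0 (fully open).
- robot.current_finger_force(): force on a finger pad.
Only numpy, scipy, OpenCV 4.12 (cv2) and the standard library are available. Lean on these libraries where they do the work, as an engineer would, in place of code of your own. Each camera call takes 0.05 s, during which the arm holds its last target. There are 200 camera calls.

### The job

Let the hand brake off on the small turntable: with a fingertip press down the thumb trigger above the lever's grip so that the pawl comes clear of the ratchet teeth and, keeping the trigger pressed, push the lever down until it lies on its rest stop. Then come away, so that the trigger springs back and the lever stays down. Do not pull the lever further up, and leave the wooden figure on the turntable and the things lying around where they are.

Things in the scene. Friction and masses are not known exactly. Their poses are not given: they have to be found in the camera images.
- stand: Fixed steel frame on the bench that carries the turntable, the toothed ratchet sector and the brake lever; grey base plate 160 x 400 x 10 mm, long side along y. Origin on the bench straight below the lever's pivot; z up. The lever reaches out along the frame's +y and swings in its y-z plane (x = 0). The turntable (plywood disc 240 mm across, top 111 mm above the bench) is centred at y = -210 mm.
- lever_pivot (a point): Point on the stand on the lever's pivot axis (the stand's x axis direction), 78 mm above the bench, in the middle plane of the lever.
- lever (a joint): Angle of the brake lever above horizontal, rad: 0 = down on its rest stop, level; 0.36 to 0.62 at the start; it can go up to 0.85. Two dark steel straps round the toothed sector, then a black round grip, 25 mm thick, from 118 to 220 mm out from the pivot. With the pawl engaged it can only go up (or down by less than one tooth, 0.13 rad). With the pawl clear it goes down under 7 to 9 N at the thumb pad; it does not fall by itself and stays where it is left.
- trigger (a joint): Angle by which the thumb trigger is pressed towards the grip, rad: 0 = up, 0.14 = fully pressed on its stop. It is linked to the pawl (pressing moves the pawl out of the teeth). Up to about 0.09 the pawl is still in the teeth or on their backs (so it may read up to 0.09 at the start); from 0.11 it is clear. Springs back by itself. Hinge pin 100 mm out from the lever's pivot and 20 mm above the lever's middle line. 1.5 N to start, 4 N fully pressed, at the thumb pad.
- thumb_pad (a point): Centre of the top face of the trigger's thumb pad, a ribbed steel plate 28 mm wide (across the lever) and 46 mm long (along it), above the grip. Measured in the lever's own frame it lies 186 mm out from the pivot along the lever and 33 mm above the lever's middle line when released, 187 mm out and 21 mm above it when fully pressed. Its x axis is across the lever.
- beast: Loose four-legged wooden figure of offcuts, about 220 x 70 x 150 mm, 0.3 kg, standing on the turntable. Origin under its middle at its feet, z up. To be left alone.
- glue: White glue bottle, 54 mm across, 150 mm high, orange cap; origin at its foot. To be left alone.
- offcut: Stick of light wood 140 x 24 x 20 mm (long side x); origin in the middle of its underside. To be left alone.
- wedge: Small brown wooden wedge 60 x 30 x 24 mm; origin in the middle of its underside. To be left alone.
- square: Try square: dark wooden stock 20 x 110 x 18 mm, steel blade 150 x 30 x 3 mm along +x at its -y end; origin under the middle of the stock. To be left alone.
- cup: White ceramic cup, 68 mm across, 85 mm high; origin at its foot. To be left alone.

How it is judged:
By the outcome, as a careful person would: the job done as asked, in the order asked, and still so for the second after the job is handed in, with the robot touching nothing.
It also fails if it takes over 45 s, if anything falls off the work surface, if the arm or the gripper's body presses on something with over 40 N, if the wrist force passes 120 N, or if a joint passes its speed limit or range.

## Working session

There is one attempt and no reset: what is moved stays moved. The work goes in short steps, each a Python script; the robot and the scene stay as the last script left them, time stands still between calls to the robot, and variables do not carry over. Pictures are saved under pics/ and viewed, at most 10 in all, crops included, and the job is handed in when it is done.

```bash
mkdir -p pics; python3 - <<'E'
from bench import robot
import cv2
for n in("scene","top"):
    d=robot.get_image(n); cv2.imwrite(f"pics/{n}0.png",d["img"]); print({k:v for k,v in d.items() if k!="img"})
print(robot.current_t(),robot.current_eef_rot())
E
```

```text
{'fovy': 48.66249548816549, 'cx': 320.9020994213351, 'cy': 197.97838660601846, 'eye': array([1293.06717221,  132.93994659,  842.57747633]), 'orientation': array([-2.39253756,  0.00470182,  1.75830905])}
{'fovy': 42.859206388760015, 'cx': 320.7594281934859, 'cy': 194.18961000939436, 'eye': array([ 445.02764331,  -14.71964267, 1095.16458694]), 'orientation': array([-3.00683488,  0.00552183, -1.57524523])}
0.1 [-3.13994533e+00 -3.57416162e-04  2.70880348e+00]
```

View pics/scene0.png

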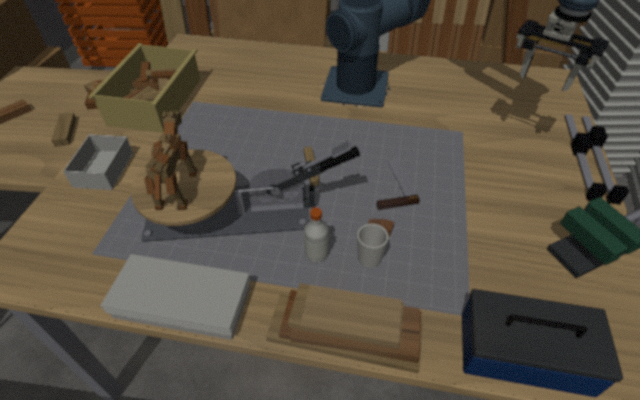

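View pics/top0.png

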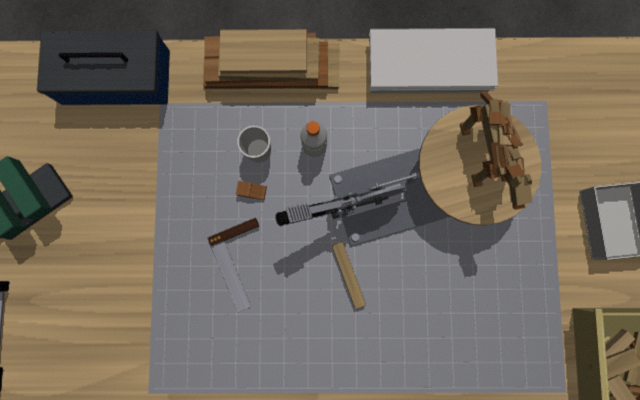

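The top view shows the disc at about (480,165), the base plate edge from (332,178) to (357,243), and the lever from the pivot near (350,200) to the grip tip at (281,218) with the pad at about (299,213). I'll zoom in on both views.

```bash
python3 - <<'E'
import cv2
a=cv2.imread("pics/top0.png")[150:260,260:420]; b=cv2.imread("pics/scene0.png")[130:250,230:390]
f=lambda i:cv2.convertScaleAbs(cv2.resize(i,None,fx=5,fy=5,interpolation=cv2.INTER_CUBIC),alpha=1.6,beta=10)
cv2.imwrite("pics/t1.png",f(a));cv2.imwrite("pics/s1.png",f(b))
E
```

```text
(no output)
```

View pics/t1.png

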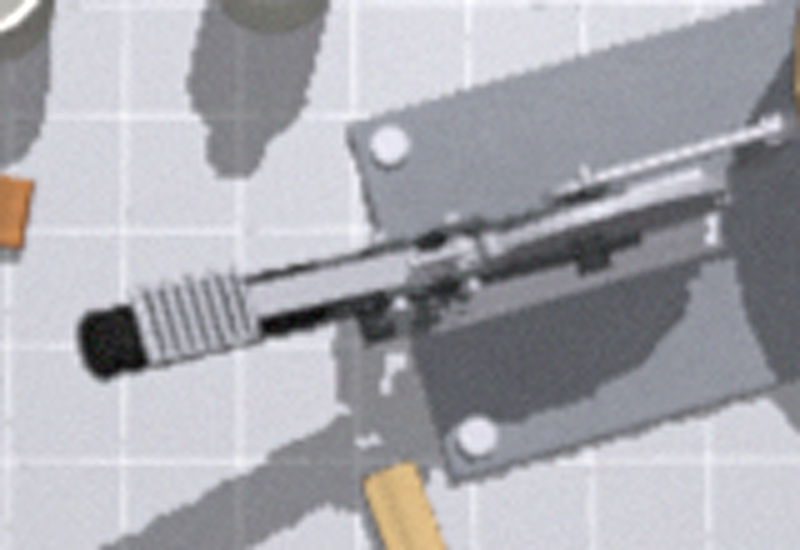

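View pics/s1.png

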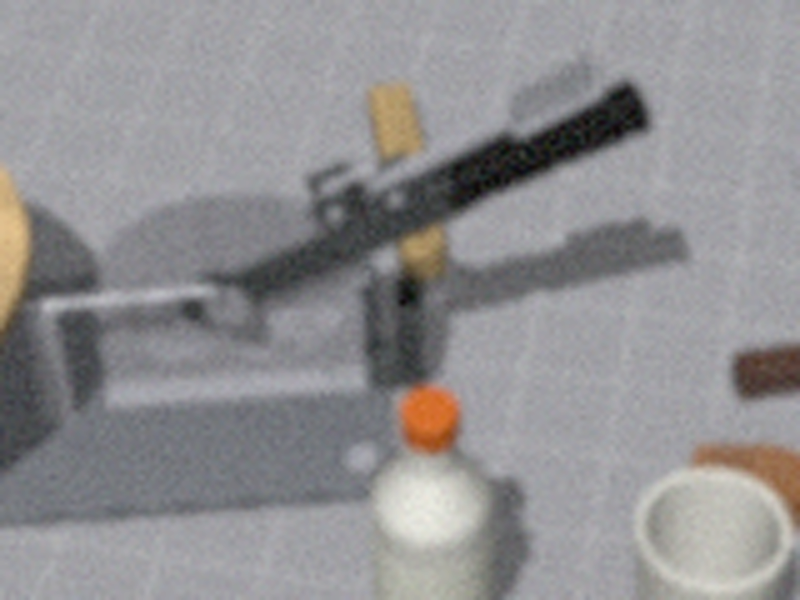

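Pad at t1 (195,318) = top px (298.6,213.2), and s1 (553,90) = scene px (340.2,147.6). Plate end corners at top px (329.2,175) and (350,246.6). I'll triangulate these and fit the disc.

```bash
cat >h.py <<'E'
import numpy as np, cv2
from scipy.spatial.transform import Rotation as R
from bench import robot
def ray(d,p):
    f=200/np.tan(np.radians(d["fovy"]/2))
    v=np.array([(p[0]-d["cx"])/f,(p[1]-d["cy"])/f,1.])
    v=R.from_euler("xyz",d["orientation"]).apply(v); return d["eye"],v/np.linalg.norm(v)
def onz(d,p,z):
    e,v=ray(d,p); return e+v*(z-e[2])/v[2]
def tri(d1,p1,d2,p2):
    a,u=ray(d1,p1);b,v=ray(d2,p2)
    s=np.linalg.lstsq(np.c_[u,-v],b-a,rcond=None)[0]
    return (a+s[0]*u+b+s[1]*v)/2, np.linalg.norm(a+s[0]*u-b-s[1]*v)
E
python3 - <<'E'
from h import *
np.set_printoptions(precision=1,suppress=True)
t=robot.get_image("top");s=robot.get_image("scene")
print("pad",*tri(t,(298.6,213.2),s,(340.2,147.6)))
c1,c2=onz(t,(329.2,175),10),onz(t,(350,246.6),10)
w=c1-c2; print(c1,c2,np.linalg.norm(w), "yaw edge",np.arctan2(w[1],w[0]))
h=cv2.cvtColor(t["img"],cv2.COLOR_BGR2HSV)
m=cv2.inRange(h,(8,50,60),(28,200,255)); m[:,:415]=0;m[:90]=0;m[235:]=0;m[:,550:]=0
m=cv2.morphologyEx(m,cv2.MORPH_OPEN,np.ones((3,3)))
c=max(cv2.findContours(m,0,cv2.CHAIN_APPROX_NONE)[0],key=cv2.contourArea)[:,0].astype(float)
P=np.array([onz(t,p,111)[:2] for p in c])
# robust fixed-radius circle fit
from scipy.optimize import least_squares
r=least_squares(lambda q:np.hypot(*(P-q).T)-119.5,onz(t,(480,165),111)[:2],loss="soft_l1",f_scale=1)
print("disc",r.x,np.median(abs(r.fun)))
pad=tri(t,(298.6,213.2),s,(340.2,147.6))[0]
v=pad[:2]-r.x; print("yaw line",np.arctan2(v[1],v[0])-np.pi/2,"dist",np.linalg.norm(v),"expect")
for a in np.arange(.36,.63,.04): print(round(a,2),210+186*np.cos(a)-33*np.sin(a),78+186*np.sin(a)+33*np.cos(a))
E
```

```text
pad [534.   29.9 187.1] 0.6559510888778782
[633.9 -27.8  10. ] [479.8 -70.8  10. ] 160.01814124518089 yaw edge 0.27233380533082857
disc [ 638.  -321.7] 13.97249668744898
yaw line 0.28770454451992933 dist 366.66875368675 expect
0.36 372.4517595060179 174.4076025705386
0.4 368.46653958835117 180.8268244715042
0.44 364.22780701173525 187.08154538853472
0.48 359.74234284407794 193.1617591024322
0.52 355.0173228711996 199.05773856829745
0.56 350.0603061171063 204.76005147672703
0.6 344.879222751164 210.25957534349595
```

Estimates agree: yaw ≈ 0.272, lever ≈ 0.44, pivot ≈ (575.5, -118.6). Next I'll shut the gripper, hover over the pad perpendicular to the lever, and look.

```bash
cat >>h.py <<'E'
YAW,PIV=0.272,np.array([575.5,-118.6,78.])
def pose(th,out,up,half=1):
    L=R.from_euler("z",YAW)*R.from_euler("x",th)
    M=L*R.from_matrix(np.array([[0,half,0],[half,0,0],[0,0,-1.]]))   # tool y across lever, z into pad
    return PIV+L.apply([0,out,up]), M.as_euler("xyz")
E
python3 - <<'E'
from h import *
np.set_printoptions(precision=2,suppress=True)
best=None
for h in(1,-1):
    q=[robot.inverse_kinematics(*pose(th,186,up,h)) for th,up in((.44,90),(.44,20),(.2,20),(-.04,20),(0,100))]
    print(h,*q)
    if all(x is not None for x in q):
        c=abs(q[0]-robot.current_qpos()).max()
        if best is None or c<best[0]: best=(c,h)
print(best); h=best[1]
robot.move_gripper(0.0)
robot.move_ptp(*pose(.44,186,80,h))
print(robot.current_t(),robot.current_tcp_pos(),robot.current_contact_force())
robot.move_linear(pose(.44,186,45,h)[0])
f=lambda i:cv2.convertScaleAbs(cv2.resize(i,None,fx=3,fy=3,interpolation=cv2.INTER_CUBIC),alpha=1.6,beta=10)
a=robot.get_image("top")["img"][130:260,240:400];b=robot.get_image("scene")["img"][90:220,260:420]
cv2.imwrite("pics/c1.png",np.vstack([f(a),f(b)])[:, :][:780] if 0 else cv2.resize(np.hstack([f(a),f(b)]),(800,325)))
E
```

```text
1 [-0.43  0.36  1.43  0.33  1.64 -0.73] [-0.39  0.38  1.56  0.34  1.49 -0.74] [-0.23  0.33  1.67  0.18  1.24 -0.58] [-0.07  0.34  1.76 -0.04  1.03 -0.32] [-0.1   0.25  1.65  0.    1.24 -0.37]
-1 [-0.43  0.36  1.43  0.33  1.64  2.42] [-0.39  0.38  1.56  0.34  1.49  2.4 ] [-0.23  0.33  1.67  0.18  1.24  2.57] [-0.07  0.34  1.76 -0.04  1.03  2.82] [-0.1   0.25  1.65 -0.    1.24  2.77]
(np.float64(1.3631745357337337), 1)
3.75 [539.32  11.77 229.73] [ 0.15 -0.12  1.12]
```

View pics/c1.png

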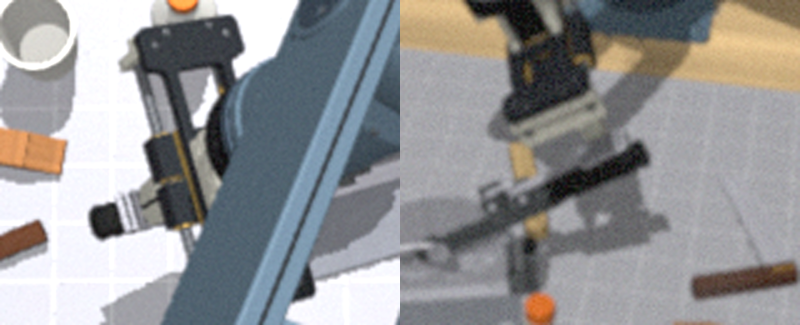

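The fingers stand just above the pad. The apparent shift toward the pivot, at (172,180), comes from the tilt of the tool, and the pad's outer ribs show at (130,210). Next: press, then swing.

```bash
python3 - <<'E'
from h import *
np.set_printoptions(precision=1,suppress=True)
def st(tag):
    L=R.from_euler("z",YAW); p=L.inv().apply(robot.current_tcp_pos()-PIV)
    print(tag,"t%.1f"%robot.current_t(),"stand",p,"F",robot.current_contact_force())
st("hover")
print(robot.move_linear(pose(.44,186,25)[0],speed=20,f_stop=1.5)); st("contact")
print(robot.move_linear(pose(.44,187,12)[0],speed=20,f_stop=5)); st("pressed")
E
```

```text
hover t4.2 stand [  0.6 149.  120.8] F [-0.2 -0.1  0.1]
True
contact t4.9 stand [ -0.1 155.5 106.6] F [ 0.2 -0.   2.3]
False
pressed t6.0 stand [ -0.1 164.3  90.4] F [-0.9  1.   5. ]
```

```bash
python3 - <<'E'
from h import *
np.set_printoptions(precision=1,suppress=True)
def st(tag):
    L=R.from_euler("z",YAW); p=L.inv().apply(robot.current_tcp_pos()-PIV)
    print(tag,"t%.1f"%robot.current_t(),"stand",p,"F",robot.current_contact_force())
for th in (.38,.32,.26,.2):
    p,o=pose(th,187,12); s=robot.move_linear(p,o,speed=30,f_stop=20); st((th,s))
    if s: break
f=lambda i:cv2.convertScaleAbs(i,alpha=1.6,beta=10)
b=robot.get_image("scene")["img"][90:230,220:420]
cv2.imwrite("pics/c2.png",f(cv2.resize(b,None,fx=4,fy=4,interpolation=cv2.INTER_CUBIC)))
E
```

```text
(0.38, False) t6.5 stand [ -0.  168.7  80.5] F [-0.  -2.3  3.4]
(0.32, False) t7.1 stand [ -0.  173.3  70.2] F [-0.2 -2.9  2.8]
(0.26, False) t7.6 stand [  0.  177.7  59.7] F [-0.1 -2.5  2.7]
(0.2, False) t8.1 stand [  0. 181.  49.] F [ 0.5 -2.2  3. ]
```

View pics/c2.png

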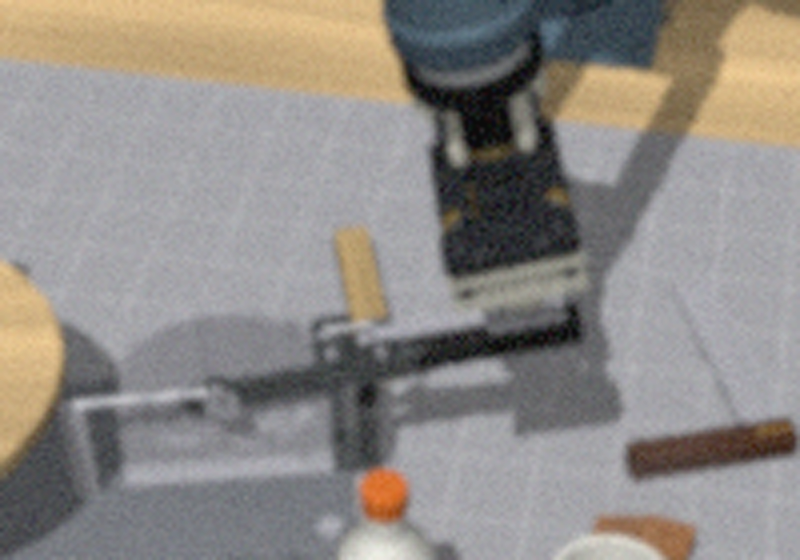

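The lever is following down, with its grip now nearly level at (530,335) and the fingertip on the pad. I'll carry on to the stop, then retreat.

```bash
python3 - <<'E'
from h import *
np.set_printoptions(precision=1,suppress=True)
def st(tag):
    L=R.from_euler("z",YAW); p=L.inv().apply(robot.current_tcp_pos()-PIV)
    print(tag,"t%.1f"%robot.current_t(),"stand",p,"F",robot.current_contact_force())
for th in (.15,.1,.05,.03,.01,-.01,-.03,-.05,-.07):
    p,o=pose(th,187,12); o=pose(max(th,0),187,12)[1]
    s=robot.move_linear(p,o,speed=25,f_stop=15); st((th,s))
    if s: break
robot.sleep(.3); st("hold")
p=robot.current_tcp_pos(); robot.move_linear(p+[0,0,60],speed=60); st("up")
robot.move_linear(p+[0,0,200]); q=robot.current_qpos(); q[0]-=.9; robot.move_j(q); st("away")
f=lambda i:cv2.convertScaleAbs(i,alpha=1.6,beta=10)
b=robot.get_image("scene")["img"]; a=robot.get_image("top")["img"]
cv2.imwrite("pics/c3.png",f(cv2.resize(b[110:250,220:420],None,fx=4,fy=4,interpolation=cv2.INTER_CUBIC)))
cv2.imwrite("pics/c4.png",a)
E
```

```text
(0.15, False) t8.7 stand [  0.  183.2  39.9] F [-0.5 -1.7  3.9]
(0.1, False) t9.2 stand [ -0.  184.9  30.7] F [-1.2 -1.5  4.1]
(0.05, False) t9.7 stand [ -0.  186.2  21.4] F [-0.8 -1.7  3.1]
(0.03, True) t9.9 stand [  0.1 186.2  20.2] F [-3.5 -1.3 12.6]
hold t10.2 stand [  0.1 186.1  20.3] F [-3.6 -0.3 13.4]
up t11.4 stand [ -0.2 186.3  79.8] F [-0.2 -0.6  0.2]
away t14.2 stand [-261.8 -190.8  219.2] F [0.2 1.  0.6]
```

View pics/c3.png

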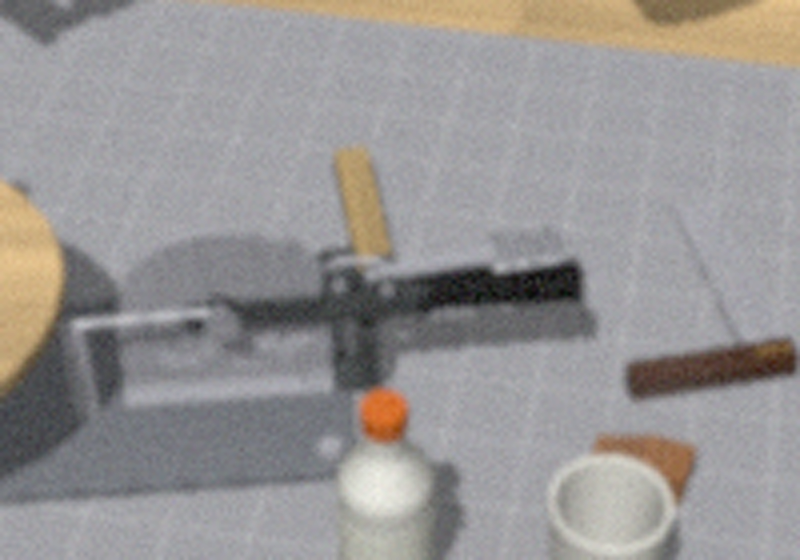

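View pics/c4.png

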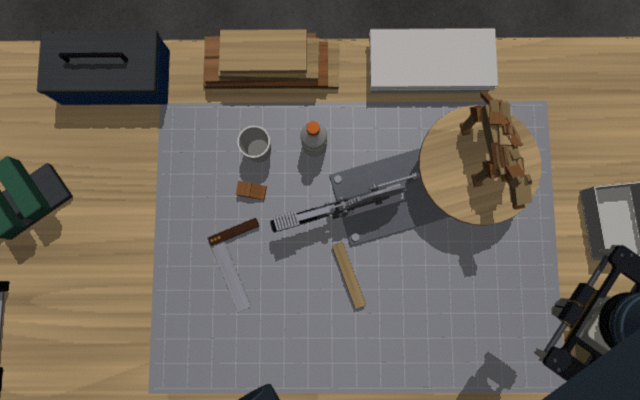

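The lever lies level with its grip at c3 (530,285), the trigger pad is up again at (525,245), and nothing else has moved. The tip stopped at 20 mm above the pivot line, which matches the fully pressed pad on the rest stop.

```bash
python3 -c "
from bench import robot
print(robot.hand_in())"
```

```text
the job is handed in; nothing more can be done
None
```

The hand brake is off and the job is handed in: the lever lies on its rest stop, the trigger has sprung back, and the figure and the other things look unmoved in the last pictures.

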